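# Turn the cheese turntable to its mark and lock it

## Task

On the cheese counter stands a small turntable under a clear guard, with half a wheel of cheese on it. Push the turntable round by the steel pins near its edge until the notch in its rim squarely faces the brass bolt at the front of the stand, let it come to rest, then slide the bolt fully home into the notch to lock it. Do not touch the cheese itself, and leave the jar, the two loose cheeses beside the stand and the price stand undisturbed.

Things in the scene. Friction and masses are not known exactly. Their poses are not given: they have to be found in the camera images.
- stand: Fixed white stand. Origin on the turntable's axis, at the underside of its round foot (radius 128 mm, 8 mm thick), on the work surface; z up; -x points to its front, which roughly faces the robot, where a 56 mm wide tongue (to 190 mm before the axis) carries the bolt channel.
- guard (a point): Middle of the underside of the fixed clear guard plate: a disc of radius 102 mm, 170 to 175 mm above the surface, centred on the axis. It overhangs the pins, so a vertical tool cannot get at them: come in under it from the front or a side with the tool leaning outward about 30 to 40 degrees. Two 10 mm posts carry it at the rear, 120 mm from the axis, 34 degrees either side of +x.
- bridge (a point): Top of the 10 mm long steel bridge with the red mark that keeps the bolt down, 121 mm in front of the axis, 38.5 mm above the surface. The channel below runs straight along the stand's x, 114 to 186 mm in front of the axis; its walls are 39 mm wide over all and reach 28 mm above the surface.
- turntable (a joint): Angle of the turntable about the stand's vertical axis, rad, counter-clockwise from above positive; 0 = notch faces the bolt straight on. It turns with slight friction (about 0.12 N m), between stops at -3.3 and 3.3, and stays where it is left. Every start is between 0.8 and 2.6.
- pins (a point): Centre of the turntable's upper face, 34 mm above the surface; its -x axis points to the notch. Wooden disc, radius 108 mm, 24 mm thick, with a red line to the notch. Five upright steel pins, 14 mm in diameter, reaching 79 mm above the surface, stand 92 mm from this centre, at 36, 108, 180, 252 and 324 degrees round from the notch.
- notch (a point): Middle of the mouth of the notch, on the upper edge of the disc's rim, 108 mm from the axis and 34 mm above the surface. The notch is 28 mm wide at the mouth, 20 mm at its bottom, 32 mm deep.
- mark (a point): Fixed point on the stand where the mouth of the notch must come: 108 mm in front of the axis, 34 mm above the surface.
- cheese: Half wheel of cheese fixed on the turntable, on the half away from the notch: radius 73 mm, its top 71 mm above the surface, its flat cut face on the disc's diameter, looking toward the notch. Must not be touched. Origin: centre of its underside, 37 mm from the axis.
- bolt_handle (a point): Centre of the black handle block on the bolt, 57 mm above the surface: 16 mm along the bolt, 34 mm across, from 44 to 70 mm above the surface, on a brass neck 14 x 16 mm. About 168 mm in front of the axis at the start, about 134 mm when fully home, where its neck stands against the bridge (34 mm of travel). Push its front face toward the axis.
- bolt_nose (a point): Tip of the bolt's tapered nose (6 mm wide at the tip, 16 mm wide 12 mm behind it), 21 mm above the surface, 54 mm ahead of the handle centre: 114 mm in front of the axis at the start, about 80 mm when fully home in the notch.
- bystander_pyramid: White pyramid-shaped goat cheese, 76 x 78 mm, 80 mm high, loose, stands to the right in front of the stand. Origin: centre of its underside.
- bystander_drum: Drum-shaped whitish goat cheese, 62 mm diameter, 72 mm high, loose, behind and to the left of the stand. Origin: centre of its underside.
- bystander_jam: Jar with white lid and red contents, 75 mm diameter, 112 mm high, loose, on the free surface to the left. Origin: centre of its underside.
- bystander_price: Black price card on a weighted foot, 42 x 75 mm, 106 mm high, loose, on the free surface to the left. Origin: centre of its underside.
- bolt: The loose brass bolt (about 150 g, bar 16 x 18 mm); it lies in the channel and slides along the stand's x with slight friction, its own x toward the turntable. Origin: underside of its bar, 32 mm behind the nose tip and 22 mm ahead of the handle centre, 12 mm above the surface.
Not all that is in view belongs to the job. What is meant by the bolt is not blue or orange, and is the larger of those in its own colour.

How it is judged (in metres and radians):
On the way, in this order (a step that is already met when the one before it is completed fails the run):
1. the notch faces the bolt and the turntable is at rest (value of joint turntable between -0.07 and 0.07 rad and velocity of joint turntable between -0.1 and 0.1 rad/s), for 0.2 s.
2. the bolt is fully home in the notch (x of bolt_nose in the frame of stand above -0.089 m and z of bolt_nose in the frame of stand below 0.03 m), for 0.2 s.
At the end, for the whole second after the job is handed in: The notch faces the bolt to within 0.07 rad (4 degrees), the bolt's nose is at most 89 mm in front of the axis (19 mm or more inside the rim), the bolt is at rest, and nothing is touched by the robot (all of step 2 and value of joint turntable between -0.07 and 0.07 rad and linear speed of bolt below 0.01 m/s).
It fails at once if the robot touches the cheese (contact force between any of the arm, the fingers and cheese above 0.5 N).
It fails at once if the bystander pyramid is moved more than 20 mm or tipped (distance of bystander_pyramid from where it was at the start of the episode above 0.02 m or angle between bystander_pyramid's own z axis and vertical above 0.3 rad).
It fails at once if the bystander drum is moved more than 20 mm or tipped (distance of bystander_drum from where it was at the start of the episode above 0.02 m or angle between bystander_drum's own z axis and vertical above 0.3 rad).
It fails at once if the bystander jam is moved more than 20 mm or tipped (distance of bystander_jam from where it was at the start of the episode above 0.02 m or angle between bystander_jam's own z axis and vertical above 0.3 rad).
It fails at once if the bystander price is moved more than 20 mm or tipped (distance of bystander_price from where it was at the start of the episode above 0.02 m or angle between bystander_price's own z axis and vertical above 0.3 rad).
It also fails if it takes over 64 s, if anything falls off the work surface, if the arm or the gripper's body presses on something with over 40 N, if the wrist force passes 120 N, or if a joint passes its speed limit or range.

## Robot

A 7-joint arm with a two-finger parallel gripper is mounted at the origin on a cart in front of the work surface, level with it; the furniture and walls round the work are solid. World frame = base frame: x ahead of the robot, y to its left, z up, the work surface at z = 0. Lengths are in mm, angles in rad, forces in N, time in s.
With the tool pointing down it reaches from about 425 to 875 mm from the base axis. Payload 4.7 kg.
Tool frame: the origin (TCP) lies at the very end of the fingers, on their centre line; the grasp point (between the pads) lies 19 mm behind it; y points along the fingers, x is the direction in which the jaws open and shut, and the axes are right-handed (so a half turn about y gives the same grasp; the last joint's range is limited). The gripper opens to 85 mm and grips with 20 to 120 N. Pads are 22 mm wide; open, the fingers measure 114 mm over their backs; the gripper's body (76 mm by 85 mm) begins 54 mm behind the grasp point. The pads swing forward as they close: fully open they stand 13 mm farther back than shut.
Start: joints at [1.199, 0.321, -0.07, 1.45, 0.023, 1.371, -0.057], TCP at [244.577, -602.251, 231.349] pointing down, gripper open.
Joint ranges: [-2.86, 2.86], [-0.3, 2.09], [-1.38, 1.24], [0.06, 2.45], [-1.56, 4.7], [0.09, 2.05], [-2.69, 2.69]. Speed limits (rad/s): [2.57, 2.57, 3.14, 3.14, 3.14, 3.14, 3.14].

## Interface

Orientations are given as a unit quaternion [w, x, y, z].
In Python, from station import bot, grab_frame gives the robot as it stands.
- The arm moves only by the tool play_rows, never from a script. Its argument "commands" is a list of rows, each a list of 7 numbers: the turn, a rotation vector about the tool's x, y, z in units of 8 degrees (1.0 is 8 degrees), then the shift along the tool's x, y, z in units of 50 mm (1.0 is 50 mm), then the closure in counts, from 0 (fully open) to 255 (shut). In form: [[ax, ay, az, tx, ty, tz, claw], ...]. A call has 1 to 10 rows; each row is the pose to reach, as a shift and turn from the pose measured when the call began, along the tool's axes at that moment; what a row does not reach only later rows make up. A row lasts 1/10 s, in which the tool goes at most 50 mm and 8.59 degrees, less where a joint would pass 70% of its speed; a pose out of reach is approached as far as the arm can. A call with a gripper value outside its range is refused whole. The fingers move at their own pace and stop on an object; "grip_force" is the grip in N (left out, the last holds). Time passes only in rows, so rows that repeat a pose let the fingers close. It gives the time, the measured TCP pose, the force and the opening at its end, in the units of the state.
- bot.sense(): the state, without advancing time (a new reading comes with each control period).
- grab_frame(name): name is "scene" or "top" or "wrist"; returns a dict with "color" (420x560x3 uint8, red, green, blue), "intrinsics" (3x3 intrinsics, pixels), "k1" (the pictures are not rectified: a ray, as slopes to the right and down, at radius r is drawn at 1 + k1 r^2 times it, then the intrinsics apply), "eye" and "rotation" of the camera in the world. Camera axes: x right, y down, z forward; pixel columns grow to the right and rows downward; lengths in mm; the calibration is good to about 2 mm. A picture is of the moment at which its call begins. There is no depth.
- bot.hand_in(): hands the job in, once; it reports no verdict.
The state is a dict: "time_s": time; "joint_pos": joint angles; "joint_vel": joint speeds; "joint_torque": joint torques, N m; "ee_pos": TCP position; "tool_rot": TCP orientation; "force": force on the tool from outside, world axes, zero at the start; "torque": the same for the moment, N m; "gripper_width": finger opening in mm.
Only numpy, scipy, OpenCV 4.12 (cv2) and the standard library are available. Lean on these libraries where they do the work, as an engineer would, in place of code of your own. Each camera call takes 0.05 s, during which the arm holds its last target. There are 200 camera calls.

## Working session

There is one attempt and no reset: what is moved stays moved. The work goes in short steps, Python scripts to look and compute and a tool call to move; the robot and the scene stay as the last step left them, time stands still between calls to the robot, and variables do not carry over. Pictures are saved under pics/ and viewed, on a budget of 10 in all, crops included, one or two more only if the job needs it, and the job is handed in when it is done.

Besides the shell and the picture viewer there is one more tool, called after ">>>" by a JSON object that holds its "op" and its "data". play_rows: Moves the arm, as the interface text tells. Its arguments: {"type":"object","properties":{"commands":{"type":"array","items":{"type":"array","items":{"type":"number"}}},"grip_force":{"type":"number"}},"required":["commands"]}

```bash
ls; mkdir -p pics
python3 - <<'E'
from station import bot, grab_frame
import cv2,numpy as np
s=bot.sense(); print({k:np.round(v,3) for k,v in s.items()})
for n in("scene","top"):
    f=grab_frame(n); cv2.imwrite(f"pics/{n}0.png",f["color"][:,:,::-1]); print(n,f["intrinsics"],f["k1"],f["eye"],f["rotation"])
E
```

```text
pics
{'time_s': np.float64(0.0), 'joint_pos': array([ 1.199,  0.322, -0.07 ,  1.452,  0.023,  1.371, -0.057]), 'joint_vel': array([ 0.   , -0.001,  0.001, -0.   ,  0.001,  0.   ,  0.   ]), 'joint_torque': array([ 1.0000e-03, -4.9358e+01, -3.8200e-01, -3.1434e+01,  1.3000e-02,
        1.1000e-02,  0.0000e+00]), 'ee_pos': array([ 244.343, -601.748,  230.234]), 'tool_rot': array([ 0.587, -0.586,  0.395, -0.394]), 'force': array([ 0.463, -0.364,  0.372]), 'torque': array([-0.01 ,  0.029, -0.009]), 'gripper_width': np.float64(85.067)}
scene [[444.2826733    0.         283.09774894]
 [  0.         444.2826733  213.52904017]
 [  0.           0.           1.        ]] -0.07585036766860467 [ 610.56961879  478.01402064 1045.83378752] [ 0.00477281 -0.00743789  0.95487575 -0.29687406]
top [[488.46295455   0.         276.98211628]
 [  0.         488.46295455 207.89679744]
 [  0.           0.           1.        ]] -0.13216063013897872 [-273.54206098  237.67389689 1338.20782238] [ 0.18223559 -0.51859601  0.78995416 -0.27169982]
```

View pics/scene0.png

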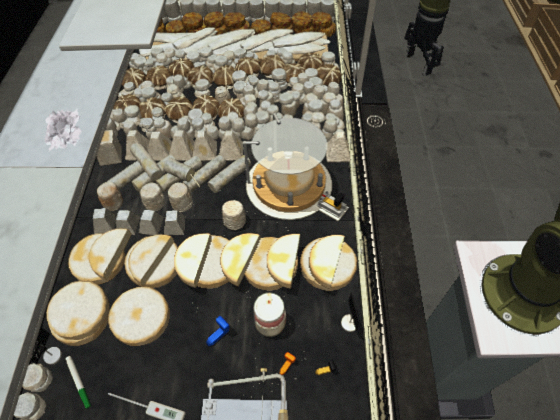

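View pics/top0.png

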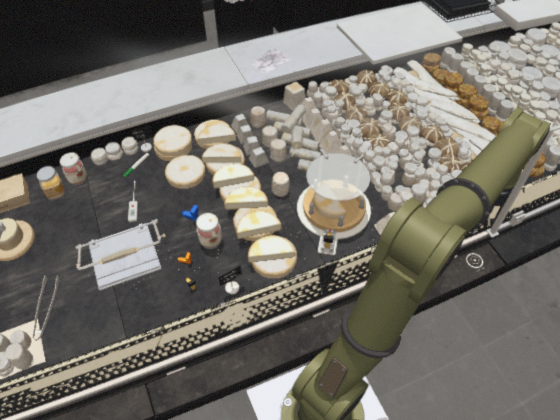

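The scene shows the stand near (290,180), the bolt at about (333,205), the drum at (233,213), the jar at (268,313) and the price card at (350,318). In the top view the stand is at (335,205) and the bolt at (328,240). The pyramid is partly hidden by the arm at about (385,225). Next I'll take enlarged crops.

```bash
cat > h.py <<'E'
import numpy as np,cv2
from scipy.spatial.transform import Rotation as R
from station import bot, grab_frame
def q2R(q): return R.from_quat([q[1],q[2],q[3],q[0]]).as_matrix()
def proj(f,P):
    P=np.atleast_2d(P); c=(P-f["eye"])@q2R(f["rotation"]); s=c[:,:2]/c[:,2:]
    s=s*(1+f["k1"]*(s**2).sum(1,keepdims=True)); K=f["intrinsics"]
    return s*[K[0,0],K[1,1]]+K[:2,2]
def ray(f,uv,z):
    uv=np.atleast_2d(uv).astype(float); K=f["intrinsics"]
    d=cv2.undistortPoints(uv[:,None],np.array(K),np.array([f["k1"],0,0,0,0.]))[:,0]
    w=np.c_[d,np.ones(len(d))]@q2R(f["rotation"]).T
    return f["eye"]+w*((z-f["eye"][2])/w[:,2])[:,None]
def crop(f,x0,y0,w,h,s): return cv2.resize(f["color"][y0:y0+h,x0:x0+w,::-1],None,fx=s,fy=s,interpolation=cv2.INTER_CUBIC)
E
python3 - <<'E'
from h import *
f=grab_frame("scene");g=grab_frame("top")
a=crop(f,235,105,125,120,4.8);b=crop(g,290,145,80,120,2.5)
b=crop(g,285,145,120,120,4.8)
im=np.hstack([cv2.resize(a,(400,384)),cv2.resize(b,(400,400))[:384]])
im=np.vstack([im]);cv2.imwrite("pics/c1.png",im)
for n,ff,uv,z in(("foot scene",f,(290,180),8),("foot top",g,(334,208),8),("price",f,(349,323),0),("jar",f,(269,330),0),("drum",f,(233,225),0)): print(n,ray(ff,uv,z).round())
E
```

```text
foot scene [[ 609. -358.    8.]]
foot top [[ 611. -350.    8.]]
price [[460.  82.   0.]]
jar [[656. 103.   0.]]
drum [[ 768. -201.    0.]]
```

View pics/c1.png

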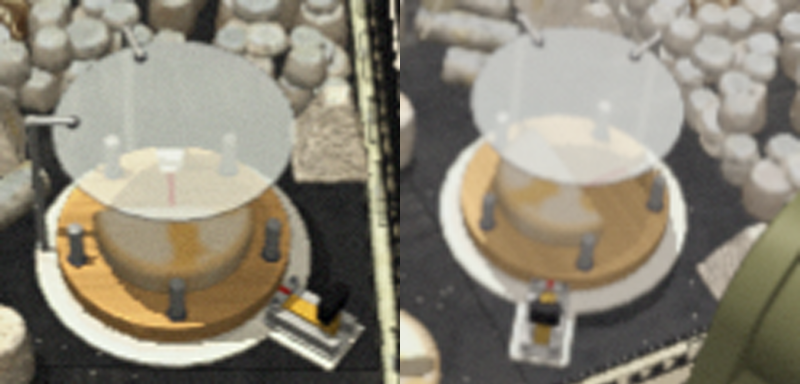

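In the left half (scene ×3.2) the notch is at (168,158), showing white through the guard, with the red line below it. The pin tops are at about (112,138), (228,136), (272,222), (177,283) and (76,230). The handle is at (332,300). In the right half (top ×3.33) the pins are at (102,117), (204,103), (256,176), (188,236) and (88,196) relative to its own left edge. The handle is at (145,292) and the red mark at (149,284).

```bash
cat > fit.py <<'E'
from h import *
from scipy.optimize import least_squares
f=grab_frame("scene");g=grab_frame("top")
S=lambda a:np.array(a)/3.2+[235,105]; T=lambda a:np.array(a)/(10/3)+[285,145]
ps=ray(f,S([(112,138),(228,136),(272,222),(177,283),(76,230)]),79)
pt=ray(g,T([(102,117),(204,103),(256,176),(188,236),(88,196)]),79)
print(ps.round(),pt.round())
for p in(ps,pt):
    r=least_squares(lambda v:np.hypot(*(p[:,:2]-v[:2]).T)-92,p[:,:2].mean(0));print(r.x.round(1),r.fun.round(1))
n=ray(f,S([(168,158)]),34);print("notch",n)
print("handle top",ray(f,S([(332,296)]),70),ray(g,T([(145,290)]),70))
print("bridge",ray(f,S([(282,287)]),38.5),ray(g,T([(149,284)]),38.5))
# tongue far corners scene and top, foot z 8
print("tongue",ray(f,S([(364,330),(328,369)]),8),ray(g,T([(110,358),(170,366)]),8))
for m,name in((f,"s"),(g,"t")):
    pass
E
python3 fit.py
```

```text
[[ 669. -421.   79.]
 [ 562. -425.   79.]
 [ 525. -323.   79.]
 [ 608. -254.   79.]
 [ 697. -311.   79.]] [[ 698. -317.   79.]
 [ 673. -423.   79.]
 [ 565. -424.   79.]
 [ 526. -326.   79.]
 [ 610. -258.   79.]]
[ 612.9 -347.3] [ 0.5  0.5 -0.6  1.2 -0.6]
[ 614.6 -349.8] [-2.6  1.5 -2.8  0.1 -0.2]
notch [[ 617.50316444 -437.42908188   34.        ]]
handle top [[ 475.24831933 -248.92209572   70.        ]] [[ 490.50965839 -261.65679956   70.        ]]
bridge [[ 514.70922346 -281.69504573   38.5       ]] [[ 514.35063789 -280.94248365   38.5       ]]
tongue [[ 440.03394637 -257.62388184    8.        ]
 [ 474.48715322 -215.24217485    8.        ]] [[ 469.23033948 -218.1121891     8.        ]
 [ 437.54926102 -267.3298652     8.        ]]
```

```bash
cat > plan.py <<'E'
from h import *
AX=np.array([613.5,-348.3]); FRONT=145.7
def pose(al,r,z,lean=38,sgn=1,back=0,phi=None):
    """tool frame with TCP at polar (al deg,r) about the axis; leaning outward towards phi; x tangential"""
    a=np.radians(al);b=np.radians(al if phi is None else phi);l=np.radians(lean)
    e=np.array([np.cos(b),np.sin(b),0]);t=np.array([-np.sin(b),np.cos(b),0])*sgn
    y=-np.sin(l)*e-np.cos(l)*np.array([0,0,1])
    M=np.c_[t,y,np.cross(t,y)]
    return np.r_[AX+r*np.array([np.cos(a),np.sin(a)]),z]-back*y,M
def row(p,M,claw,s=None):
    s=s or bot.sense(); M0=q2R(s["tool_rot"])
    rv=R.from_matrix(M0.T@M).as_rotvec(degrees=True)/8; t=M0.T@(p-s["ee_pos"])/50
    return [float(v) for v in np.r_[rv,t].round(2)]+[claw]
E
python3 - <<'E'
from plan import *
s=bot.sense();print(q2R(s["tool_rot"]).round(2))
for al in(165,150):
  for sg in(1,-1):
    p,M=pose(al,92,52,sgn=sg,back=130);print(al,sg,p.round(),row(p,M,135,s))
f=grab_frame("scene");print("pyr",ray(f,[(339.7,148.7)],40))
E
```

```text
[[ 0.38 -0.    0.93]
 [-0.93  0.    0.38]
 [-0.   -1.   -0.  ]]
165 1 [ 447. -304.  154.] [4.58, 4.46, -1.54, -4.0, 1.53, 6.0, 135]
165 -1 [ 447. -304.  154.] [-1.97, -17.03, -5.87, -4.0, 1.53, 6.0, 135]
150 1 [ 465. -262.  154.] [4.42, 6.26, -2.16, -4.64, 1.53, 6.63, 135]
150 -1 [ 465. -262.  154.] [-2.58, -15.28, -5.26, -4.64, 1.53, 6.63, 135]
pyr [[ 457.85500319 -457.64285247   40.        ]]
```

>>> {"op": "play_rows", "data": {"commands": [[0.6, 0.6, -0.2, -0.5, 0, 0.75, 135], [1.2, 1.1, -0.4, -1, 0, 1.5, 135], [1.7, 1.7, -0.6, -1.5, 0, 2.3, 135], [2.3, 2.2, -0.8, -2, 0.2, 3, 135], [2.9, 2.8, -1, -2.5, 0.5, 3.7, 135], [3.4, 3.3, -1.2, -3, 0.8, 4.5, 135], [4, 3.9, -1.35, -3.5, 1.1, 5.2, 135], [4.58, 4.46, -1.54, -4, 1.53, 6, 135], [4.58, 4.46, -1.54, -4, 1.53, 6, 135], [4.58, 4.46, -1.54, -4, 1.53, 6, 135]], "grip_force": 20}}

```text
time_s: 1.35
ee_pos: [446.8, -301.9, 153.4]
tool_rot: [-0.548, 0.268, -0.348, 0.712]
force: [0.3, -1.0, 0.7]
gripper_width: 40.1
```

Run:
```python
from plan import *
s=bot.sense();print(s["joint_pos"].round(2),s["gripper_width"],s["ee_pos"])
for b in(130,60,0):
    p,M=pose(165,92,52,back=b);print(row(p,M,135,s))
f=grab_frame("scene");g=grab_frame("top");w=grab_frame("wrist")
im=np.hstack([cv2.resize(crop(f,235,105,145,140,3),(400,386)),cv2.resize(w["color"][:,:,::-1],(400,386))]);cv2.imwrite("pics/c2.png",im)
```

```text
[ 1.04 -0.21 -0.28  2.33 -0.74  0.53 -0.52] 40.084335214256875 [ 446.80866485 -301.87893426  153.39166523]
[0.01, 0.02, -0.01, 0.03, -0.0, 0.03, 135]
[0.01, 0.02, -0.01, 0.04, 1.4, 0.03, 135]
[0.01, 0.02, -0.01, 0.04, 2.6, 0.03, 135]
```

View pics/c2.png

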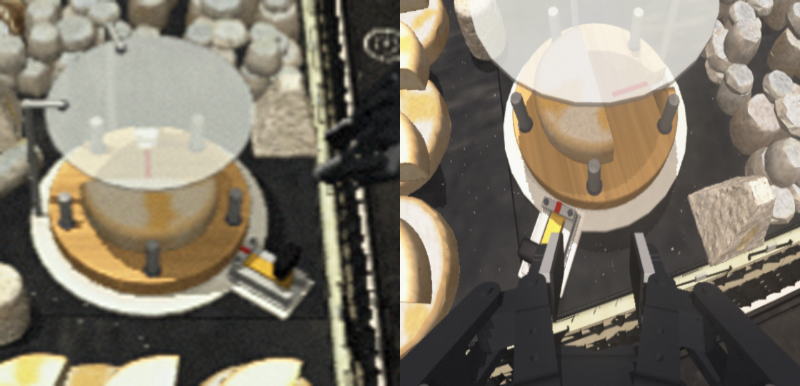

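The wrist view shows the front pin at (594,175), centred between the fingertips at (555,240) and (640,240). The bolt handle is well below the left finger. I'll insert now.

>>> {"op": "play_rows", "data": {"commands": [[0, 0, 0, 0.03, 0.4, 0.03, 135], [0, 0, 0, 0.03, 0.9, 0.03, 135], [0, 0, 0, 0.03, 1.4, 0.03, 135], [0, 0, 0, 0.03, 1.8, 0.03, 135], [0, 0, 0, 0.03, 2.2, 0.03, 135], [0, 0, 0, 0.03, 2.6, 0.03, 135], [0, 0, 0, 0.03, 2.6, 0.03, 135]]}}

```text
time_s: 2.2
ee_pos: [527.2, -330.3, 54.6]
tool_rot: [-0.547, 0.266, -0.347, 0.714]
force: [-0.6, 0.1, -0.5]
gripper_width: 40.3
```

Run:
```python
from plan import *
s=bot.sense();print(s["joint_pos"].round(2),s["ee_pos"],s["force"].round(1))
for al in range(165,95,-3):
    p,M=pose(al,92,52);print(al,row(p,M,135,s))
w=grab_frame("wrist");cv2.imwrite("pics/w3.png",w["color"][:,:,::-1])
```

```text
[ 0.98  0.15 -0.34  2.24 -0.97  0.23 -0.28] [ 527.17053376 -330.32464133   54.56361455] [-0.6  0.1 -0.5]
165 [-0.02, -0.01, 0.01, -0.1, -0.01, -0.09, 135]
162 [-0.02, 0.28, -0.22, -0.2, -0.01, -0.09, 135]
159 [-0.02, 0.58, -0.45, -0.29, -0.0, -0.09, 135]
156 [-0.02, 0.87, -0.68, -0.39, 0.0, -0.08, 135]
153 [-0.02, 1.17, -0.91, -0.48, 0.02, -0.06, 135]
150 [-0.02, 1.46, -1.15, -0.58, 0.03, -0.05, 135]
147 [-0.02, 1.76, -1.38, -0.67, 0.05, -0.02, 135]
144 [-0.02, 2.05, -1.61, -0.76, 0.07, 0.0, 135]
141 [-0.02, 2.35, -1.84, -0.85, 0.09, 0.03, 135]
138 [-0.02, 2.64, -2.07, -0.94, 0.11, 0.06, 135]
135 [-0.02, 2.94, -2.3, -1.02, 0.14, 0.1, 135]
132 [-0.02, 3.23, -2.53, -1.1, 0.17, 0.14, 135]
129 [-0.02, 3.53, -2.76, -1.18, 0.21, 0.18, 135]
126 [-0.02, 3.83, -2.99, -1.26, 0.24, 0.23, 135]
123 [-0.02, 4.12, -3.23, -1.33, 0.28, 0.28, 135]
120 [-0.01, 4.42, -3.46, -1.4, 0.32, 0.33, 135]
117 [-0.01, 4.71, -3.69, -1.47, 0.37, 0.38, 135]
114 [-0.01, 5.01, -3.92, -1.53, 0.41, 0.44, 135]
111 [-0.01, 5.3, -4.15, -1.59, 0.46, 0.5, 135]
108 [-0.01, 5.6, -4.38, -1.64, 0.51, 0.56, 135]
105 [-0.01, 5.89, -4.61, -1.7, 0.56, 0.63, 135]
102 [-0.01, 6.19, -4.84, -1.74, 0.61, 0.69, 135]
99 [-0.01, 6.48, -5.08, -1.78, 0.66, 0.76, 135]
96 [-0.01, 6.78, -5.31, -1.82, 0.72, 0.83, 135]
```

View pics/w3.png

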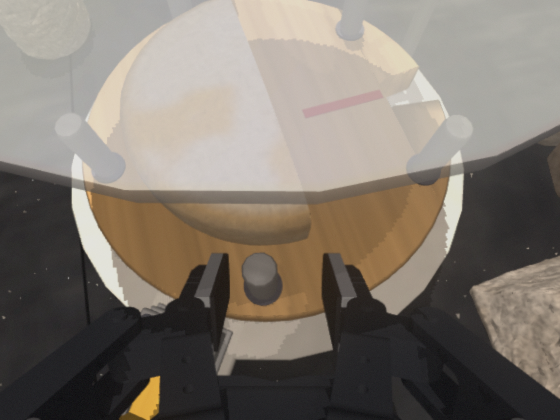

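The pin stands between the pads at (260,270). The right pad at (335,270) will push it clockwise, which is leftward here. I'll sweep along the arc.

>>> {"op": "play_rows", "data": {"commands": [[0, 0.28, -0.22, -0.2, 0, -0.05, 135], [0, 0.58, -0.45, -0.29, 0, -0.05, 135], [0, 0.87, -0.68, -0.39, 0, -0.05, 135], [0, 1.17, -0.91, -0.48, 0.02, -0.05, 135], [0, 1.46, -1.15, -0.58, 0.03, -0.05, 135], [0, 1.76, -1.38, -0.67, 0.05, -0.02, 135], [0, 2.05, -1.61, -0.76, 0.07, 0, 135], [0, 2.35, -1.84, -0.85, 0.09, 0.03, 135], [0, 2.64, -2.07, -0.94, 0.11, 0.06, 135], [0, 2.94, -2.3, -1.02, 0.14, 0.1, 135]]}}

```text
time_s: 3.25
ee_pos: [536.0, -291.0, 37.5]
tool_rot: [-0.389, 0.2, -0.412, 0.799]
force: [-1.2, -2.5, -1.8]
gripper_width: 40.0
```

Run:
```python
from plan import *
s=bot.sense();print(s["joint_pos"].round(2),s["ee_pos"],s["force"].round(1))
v=s["ee_pos"][:2]-AX;print(np.hypot(*v),np.degrees(np.arctan2(*v[::-1])))
for al in range(135,89,-3):
    p,M=pose(al,92,52);print(al,row(p,M,135,s))
w=grab_frame("wrist");cv2.imwrite("pics/w4.png",cv2.resize(w["color"][:,:,::-1],None,fx=.7,fy=.7))
```

```text
[-0.57  0.2   0.97  2.31  0.14  0.13 -2.03] [ 536.01714143 -291.02622158   37.47726248] [-1.2 -2.5 -1.8]
96.35288821427162 143.5289295755365
135 [0.31, 0.69, -0.52, -0.28, -0.18, 0.25, 135]
132 [0.31, 0.99, -0.75, -0.37, -0.17, 0.26, 135]
129 [0.31, 1.29, -0.97, -0.47, -0.16, 0.28, 135]
126 [0.31, 1.59, -1.19, -0.56, -0.14, 0.3, 135]
123 [0.31, 1.89, -1.42, -0.65, -0.13, 0.32, 135]
120 [0.31, 2.19, -1.64, -0.74, -0.11, 0.35, 135]
117 [0.31, 2.49, -1.87, -0.83, -0.09, 0.38, 135]
114 [0.31, 2.79, -2.09, -0.92, -0.06, 0.41, 135]
111 [0.3, 3.09, -2.32, -1.0, -0.03, 0.45, 135]
108 [0.3, 3.39, -2.54, -1.08, -0.0, 0.49, 135]
105 [0.3, 3.69, -2.77, -1.16, 0.03, 0.54, 135]
102 [0.3, 3.99, -2.99, -1.24, 0.06, 0.59, 135]
99 [0.3, 4.3, -3.21, -1.31, 0.1, 0.64, 135]
96 [0.3, 4.6, -3.44, -1.38, 0.14, 0.69, 135]
93 [0.29, 4.9, -3.66, -1.44, 0.18, 0.75, 135]
90 [0.29, 5.2, -3.89, -1.5, 0.22, 0.81, 135]
```

View pics/w4.png

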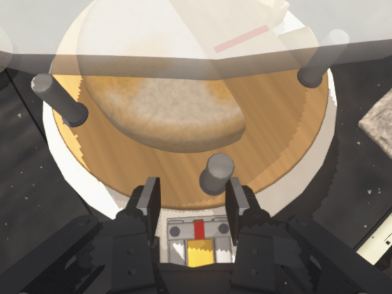

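The pin at (215,175) is against the right pad and the turntable is turning. The arm lagged near a wrist singularity (j6 = 0.13, z down to 37), so I'll raise the tool, reduce the lean and continue in small steps.

Run:
```python
from plan import *
s=bot.sense()
for al,l in((143,32),(140,32),(135,32),(130,32),(125,32),(120,32),(115,32),(110,32),(105,32),(100,32)):
    p,M=pose(al,94,54,lean=l);print(al,row(p,M,135,s))
```

```text
143 [-0.44, -0.07, 0.05, 0.11, -0.23, 0.24, 135]
140 [-0.44, 0.24, -0.16, 0.01, -0.23, 0.24, 135]
135 [-0.44, 0.76, -0.51, -0.15, -0.22, 0.26, 135]
130 [-0.44, 1.28, -0.85, -0.31, -0.21, 0.28, 135]
125 [-0.44, 1.8, -1.2, -0.47, -0.18, 0.31, 135]
120 [-0.43, 2.32, -1.55, -0.63, -0.15, 0.36, 135]
115 [-0.43, 2.84, -1.9, -0.77, -0.11, 0.41, 135]
110 [-0.43, 3.36, -2.24, -0.92, -0.06, 0.48, 135]
105 [-0.42, 3.88, -2.59, -1.05, -0.01, 0.56, 135]
100 [-0.42, 4.4, -2.94, -1.18, 0.05, 0.64, 135]
```

>>> {"op": "play_rows", "data": {"commands": [[-0.44, -0.07, 0.05, 0.1, -0.23, 0.24, 135], [-0.44, -0.07, 0.05, 0.1, -0.23, 0.24, 135], [-0.44, 0.24, -0.16, 0, -0.23, 0.24, 135], [-0.44, 0.5, -0.33, -0.07, -0.22, 0.25, 135], [-0.44, 0.76, -0.51, -0.15, -0.22, 0.26, 135], [-0.44, 0.76, -0.51, -0.15, -0.22, 0.26, 135]]}}

```text
time_s: 3.9
ee_pos: [548.0, -282.2, 54.4]
tool_rot: [-0.335, 0.185, -0.447, 0.808]
force: [0.7, 0.6, -0.9]
gripper_width: 39.9
```

Run:
```python
from plan import *
s=bot.sense();print(s["joint_pos"].round(2),s["joint_vel"].round(2),s["ee_pos"],s["force"].round(1))
v=s["ee_pos"][:2]-AX;print(np.hypot(*v),np.degrees(np.arctan2(*v[::-1])))
for al,l in((135,32),(130,32),(125,32),(120,32),(115,32),(110,32),(105,32),(100,32)):
    p,M=pose(al,94,54,lean=l);print(al,row(p,M,135,s))
```

```text
[-0.67  0.22  1.03  2.22  0.21  0.31 -2.24] [ 0.03 -0.02 -0.01  0.02 -0.01 -0.    0.07] [ 548.01293529 -282.21787404   54.43297211] [ 0.7  0.6 -0.9]
93.03441845129633 134.74086436607354
135 [-0.01, -0.0, -0.0, 0.01, -0.0, -0.02, 135]
130 [-0.01, 0.53, -0.33, -0.16, 0.0, -0.01, 135]
125 [-0.01, 1.06, -0.66, -0.32, 0.01, 0.0, 135]
120 [-0.01, 1.59, -1.0, -0.48, 0.03, 0.03, 135]
115 [-0.01, 2.12, -1.33, -0.63, 0.06, 0.07, 135]
110 [-0.01, 2.65, -1.66, -0.79, 0.09, 0.13, 135]
105 [-0.01, 3.18, -1.99, -0.93, 0.13, 0.19, 135]
100 [-0.01, 3.71, -2.32, -1.07, 0.18, 0.27, 135]
```

Run:
```python
from plan import *
s=bot.sense()
for al,ph in((131,132),(127,130),(123,128),(119,126),(115,124),(111,122),(107,120),(103,118)):
    p,M=pose(al,96,55,lean=33,phi=ph);print(al,row(p,M,175,s))
```

```text
131 [0.11, 0.31, -0.2, -0.13, -0.04, -0.04, 175]
127 [0.11, 0.52, -0.34, -0.26, -0.03, -0.03, 175]
123 [0.11, 0.74, -0.47, -0.39, -0.02, -0.01, 175]
119 [0.11, 0.95, -0.61, -0.52, -0.0, 0.02, 175]
115 [0.11, 1.16, -0.74, -0.65, 0.02, 0.05, 175]
111 [0.11, 1.37, -0.88, -0.77, 0.05, 0.1, 175]
107 [0.11, 1.58, -1.01, -0.89, 0.08, 0.15, 175]
103 [0.11, 1.79, -1.14, -1.01, 0.11, 0.2, 175]
```

>>> {"op": "play_rows", "data": {"commands": [[0.1, 0.3, -0.2, -0.13, -0.04, -0.04, 175], [0.1, 0.52, -0.34, -0.26, -0.03, -0.03, 175], [0.1, 0.74, -0.47, -0.39, -0.02, -0.01, 175], [0.1, 0.95, -0.6, -0.52, 0, 0.02, 175], [0.1, 1.16, -0.74, -0.65, 0.02, 0.05, 175], [0.1, 1.37, -0.88, -0.77, 0.05, 0.1, 175], [0.1, 1.58, -1, -0.89, 0.08, 0.15, 175], [0.1, 1.58, -1, -0.89, 0.08, 0.15, 175]]}}

```text
time_s: 4.7
ee_pos: [586.6, -256.9, 55.2]
tool_rot: [-0.228, 0.123, -0.461, 0.848]
force: [0.3, 0.0, -0.1]
gripper_width: 26.7
```

Run:
```python
from plan import *
s=bot.sense();print(s["joint_pos"].round(2),s["joint_vel"].round(2),s["ee_pos"],s["force"].round(1))
v=s["ee_pos"][:2]-AX;print(np.hypot(*v),np.degrees(np.arctan2(*v[::-1])))
for al,ph in((103,118),(100,116),(97,114)):
    p,M=pose(al,96,55,lean=33,phi=ph);print(al,row(p,M,175,s))
f=grab_frame("scene");w=grab_frame("wrist")
im=np.hstack([cv2.resize(crop(f,225,105,145,140,3),(400,386)),cv2.resize(w["color"][:,:,::-1],(400,386))]);cv2.imwrite("pics/c5.png",im)
```

```text
[-0.81  0.44  1.08  2.09  0.11  0.45 -2.56] [-0.01 -0.02  0.02  0.02  0.02 -0.02  0.02] [ 586.61500623 -256.91087446   55.16302111] [ 0.3  0.  -0.1]
95.2616142885309 106.39290965596601
103 [0.01, 0.21, -0.15, -0.11, 0.01, 0.01, 175]
100 [0.01, 0.42, -0.29, -0.21, 0.03, 0.04, 175]
97 [0.01, 0.63, -0.42, -0.3, 0.05, 0.07, 175]
```

View pics/c5.png

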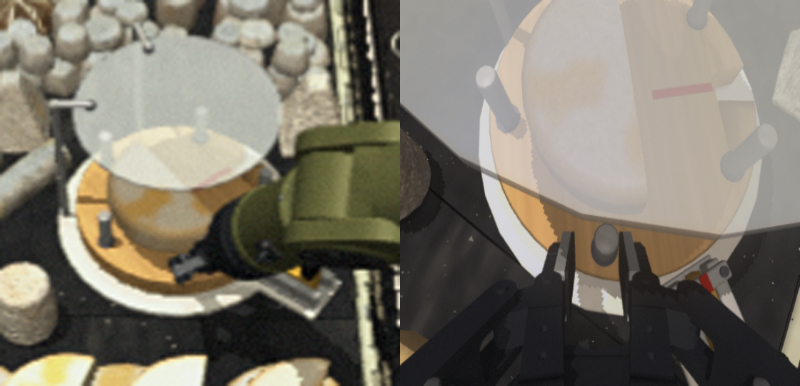

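The pin is now at about 108°, held between the pads in the wrist view at (605,245). The next pin is at (755,145) in that view. j7 is near its range end, so I'll retract along the tool axis and turn the wrist half a turn, which gives the same grasp but puts j7 near +0.6.

>>> {"op": "play_rows", "data": {"commands": [[0, 0, 0, 0.05, -0.5, 0, 150], [0, 0, 0, 0.05, -1, 0, 150], [0, 0, 0, 0.05, -1.5, 0, 140], [0, 0, 0, 0.05, -2, 0, 140], [0, 0, 0, 0.05, -2.5, 0, 140], [0, -1, 0, 0.05, -2.8, 0, 140], [0, -2, 0, 0.05, -2.8, 0, 140], [0, -3, 0, 0.05, -2.8, 0, 140], [0, -4, 0, 0.05, -2.8, 0, 140], [0, -5, 0, 0.05, -2.8, 0, 140]]}}

```text
time_s: 5.8
ee_pos: [544.4, -193.6, 172.4]
tool_rot: [-0.362, 0.382, -0.369, 0.766]
force: [-0.0, -0.2, 0.3]
gripper_width: 38.6
```

>>> {"op": "play_rows", "data": {"commands": [[0, -1, 0, 0, 0, 0, 140], [0, -2, 0, 0, 0, 0, 140], [0, -3, 0, 0, 0, 0, 140], [0, -4, 0, 0, 0, 0, 140], [0, -5, 0, 0, 0, 0, 140], [0, -6, 0, 0, 0, 0, 140], [0, -7, 0, 0, 0, 0, 140], [0, -8, 0, 0, 0, 0, 140], [0, -9, 0, 0, 0, 0, 140], [0, -10, 0, 0, 0, 0, 140]]}}

```text
time_s: 6.8
ee_pos: [543.9, -194.2, 171.9]
tool_rot: [-0.515, 0.786, -0.048, 0.339]
force: [0.0, 0.1, 0.4]
gripper_width: 38.0
```

Run:
```python
from plan import *
s=bot.sense();print(s["joint_pos"].round(2),s["ee_pos"],s["force"].round(1))
for al,l in((120,33),(140,31),(160,30),(181,30)):
    p,M=pose(al,94,54,lean=l,sgn=-1,back=130);print(al,p.round(),row(p,M,140,s))
f=grab_frame("scene");g=grab_frame("top")
im=np.hstack([crop(f,225,105,145,140,2.75),crop(g,285,145,120,120,3.2)[:385]]) 
cv2.imwrite("pics/c6.png",im) if 0 else cv2.imwrite("pics/c6.png",np.hstack([cv2.resize(crop(f,235,105,125,120,1),(400,384),interpolation=2),cv2.resize(crop(g,285,145,120,120,1),(400,400),interpolation=2)[:384]]))
```

```text
[-1.17 -0.12  1.14  2.11  0.77  0.94 -1.02] [ 543.94745096 -194.2313872   171.93737176] [0.  0.1 0.4]
120 [ 531. -206.  163.] [-0.06, -7.9, 0.0, -0.19, 0.19, -0.28, 140]
140 [ 490. -245.  165.] [0.91, -10.0, -1.07, -0.46, 0.29, -1.38, 140]
160 [ 464. -294.  167.] [1.8, -12.08, -2.25, -0.43, 0.58, -2.45, 140]
181 [ 455. -351.  167.] [2.67, -14.18, -3.66, -0.09, 1.06, -3.45, 140]Traceback (most recent call last):
  File "<stdin>", line 6, in <module>
    return _nx.concatenate(arrs, 1, dtype=dtype, casting=casting)
           ~~~~~~~~~~~~~~~^^^^^^^^^^^^^^^^^^^^^^^^^^^^^^^^^^^^^^^
ValueError: all the input array dimensions except for the concatenation axis must match exactly, but along dimension 0, the array at index 0 has size 385 and the array at index 1 has size 384
```

>>> {"op": "play_rows", "data": {"commands": [[0, -1, 0, 0, 0, 0, 140], [0.1, -2, 0, -0.1, 0.05, -0.2, 140], [0.2, -3, -0.2, -0.1, 0.1, -0.4, 140], [0.3, -4, -0.3, -0.2, 0.1, -0.6, 140], [0.4, -5, -0.4, -0.2, 0.2, -0.8, 140], [0.5, -6, -0.6, -0.3, 0.2, -1, 140], [0.6, -7, -0.8, -0.4, 0.2, -1.2, 140], [0.8, -8, -1, -0.45, 0.3, -1.4, 140], [0.9, -9, -1.1, -0.45, 0.3, -1.6, 140], [1.2, -10, -1.3, -0.45, 0.4, -1.8, 140]]}}

```text
time_s: 7.9
ee_pos: [480.0, -260.7, 165.6]
tool_rot: [-0.462, 0.79, 0.364, -0.174]
force: [-0.7, 0.3, -1.6]
gripper_width: 38.9
```

Run:
```python
from plan import *
s=bot.sense();print(s["joint_pos"].round(2),s["ee_pos"],s["force"].round(1))
for al,l in((160,30),(170,30),(181,30)):
    p,M=pose(al,94,54,lean=l,sgn=-1,back=130);print(al,p.round(),row(p,M,140,s))
f=grab_frame("scene");g=grab_frame("top")
cv2.imwrite("pics/c6.png",np.hstack([cv2.resize(crop(f,235,105,125,120,1),(400,384),interpolation=2),cv2.resize(crop(g,285,145,120,120,1),(400,400),interpolation=2)[:384]]))
```

```text
[-0.35 -0.3   0.62  2.27  0.58  0.67  0.73] [ 479.97880412 -260.72741985  165.60775046] [-0.7  0.3 -1.6]
160 [ 464. -294.  167.] [0.2, -2.65, -1.06, -0.7, 0.06, -0.22, 140]
170 [ 457. -321.  167.] [0.24, -3.72, -1.7, -1.19, 0.16, -0.45, 140]
181 [ 455. -351.  167.] [0.28, -4.9, -2.4, -1.67, 0.33, -0.79, 140]
```

View pics/c6.png

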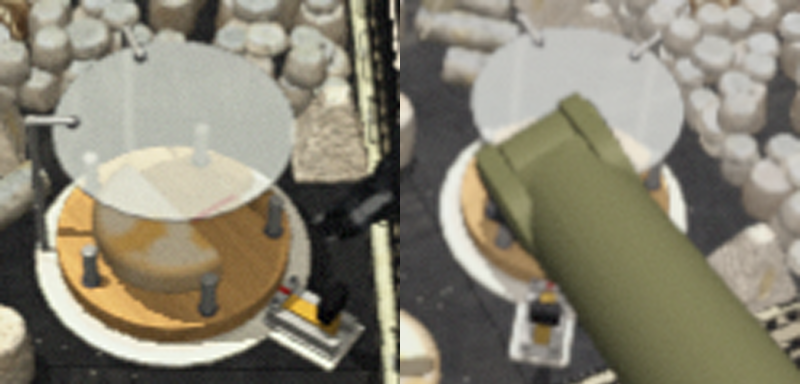

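The scene crop shows the pin tops at (201,130), (273,205), (209,278), (90,252) and (89,157), and the red line near (215,205). I'll compute the angles from those.

Run:
```python
from plan import *
f=grab_frame("scene")
p=ray(f,np.array([(201,130),(273,205),(209,278),(90,252),(89,157)])/3.2+[235,105],79)[:,:2]-AX
a=np.degrees(np.arctan2(p[:,1],p[:,0]));print(np.hypot(*p.T).round(1),a.round(1),(a%72).round(1))
s=bot.sense()
for al in (165,175,180,185):
  for b in (110,0):
    q,M=pose(al,94,54,lean=30,sgn=-1,back=b,phi=min(al,175));print(al,b,q.round(),row(q,M,140,s))
```

```text
[87.6 90.3 94.3 93.2 90. ] [-107.6  176.1  110.4   41.3  -32.8] [36.4 32.1 38.4 41.3 39.2]
165 110 [ 470. -310.  149.] [0.23, -3.25, -1.4, -0.86, 0.5, -0.29, 140]
165 0 [ 523. -324.   54.] [0.23, -3.25, -1.4, -0.47, 2.65, -0.13, 140]
175 110 [ 465. -335.  149.] [0.27, -4.32, -2.04, -1.3, 0.62, -0.55, 140]
175 0 [ 520. -340.   54.] [0.27, -4.32, -2.04, -0.74, 2.73, -0.29, 140]
180 110 [ 465. -344.  149.] [0.27, -4.32, -2.04, -1.42, 0.67, -0.65, 140]
180 0 [ 520. -348.   54.] [0.27, -4.32, -2.04, -0.86, 2.78, -0.39, 140]
185 110 [ 465. -352.  149.] [0.27, -4.32, -2.04, -1.54, 0.72, -0.75, 140]
185 0 [ 520. -356.   54.] [0.27, -4.32, -2.04, -0.98, 2.83, -0.49, 140]
```

>>> {"op": "play_rows", "data": {"commands": [[0, -0.8, -0.4, -0.3, 0.1, -0.1, 140], [0.1, -1.6, -0.8, -0.6, 0.2, -0.2, 140], [0.2, -2.4, -1.2, -0.9, 0.4, -0.35, 140], [0.27, -3.2, -1.6, -1.2, 0.5, -0.5, 140], [0.27, -4.32, -2.04, -1.44, 0.68, -0.67, 140], [0.27, -4.32, -2.04, -1.44, 0.68, -0.67, 140]]}}

```text
time_s: 8.65
ee_pos: [465.2, -341.5, 149.3]
tool_rot: [-0.397, 0.672, 0.545, -0.306]
force: [0.4, 0.0, -0.5]
gripper_width: 38.7
```

Run:
```python
from plan import *
s=bot.sense();print(s["joint_pos"].round(2),s["ee_pos"],s["force"].round(1))
for b in (110,70,35,0):
    q,M=pose(181,94,54,lean=30,sgn=-1,back=b,phi=175);print(b,q.round(),row(q,M,140,s))
w=grab_frame("wrist");cv2.imwrite("pics/w7.png",cv2.resize(w["color"][:,:,::-1],None,fx=.7,fy=.7))
```

```text
[-0.53 -0.28  1.19  2.17  0.01  0.62  2.04] [ 465.21031958 -341.49098153  149.32081799] [ 0.4  0.  -0.5]
110 [ 465. -345.  149.] [-0.01, -0.9, -0.35, -0.07, 0.0, -0.01, 140]
70 [ 485. -347.  115.] [-0.01, -0.9, -0.35, -0.03, 0.8, -0.0, 140]
35 [ 502. -348.   84.] [-0.01, -0.9, -0.35, -0.0, 1.5, -0.0, 140]
0 [ 520. -350.   54.] [-0.01, -0.9, -0.35, 0.03, 2.2, -0.0, 140]
```

View pics/w7.png

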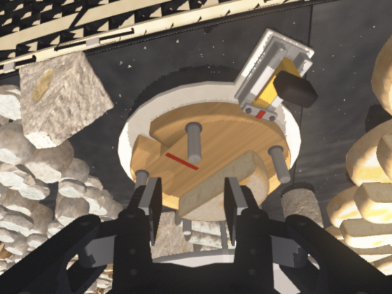

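The wrist view is now upside down: the camera sits on the inner side of the hand. The pin at (193,140) lies between the fingertips at (150,195) and (230,195). Before inserting, I'll check the camera's clearance to the guard.

Run:
```python
from plan import *
s=bot.sense();w=grab_frame("wrist")
c=q2R(s["tool_rot"]).T@(w["eye"]-s["ee_pos"]);print("cam in tool",c.round())
for l in(30,35,38):
    q,M=pose(181,94,54,lean=l,sgn=-1,phi=175);e=q+M@c;print(l,e.round(),np.hypot(*(e[:2]-AX)))
```

```text
cam in tool [  -1. -143.   75.]
30 [ 383. -339.  141.] 230.19728418262906
35 [ 376. -338.  128.] 237.22248598941306
38 [ 373. -338.  121.] 240.91718944048037
```

The camera is outboard (r = 230 mm), so it clears the guard. Inserting.

>>> {"op": "play_rows", "data": {"commands": [[0, 0, 0, -0.07, 0.4, 0, 140], [0, 0, 0, -0.05, 0.8, 0, 140], [0, 0, 0, -0.03, 1.2, 0, 140], [0, 0, 0, 0, 1.6, 0, 140], [0, 0, 0, 0.03, 2.2, 0, 140], [0, 0, 0, 0.03, 2.2, 0, 140]]}}

```text
time_s: 9.35
ee_pos: [516.7, -348.2, 57.4]
tool_rot: [-0.4, 0.673, 0.542, -0.306]
force: [-0.6, -0.8, -1.1]
gripper_width: 38.3
```

Run:
```python
from plan import *
s=bot.sense();print(s["joint_pos"].round(2),s["ee_pos"],s["force"].round(1))
for al,ph in((178,168),(174,166),(170,164),(166,161),(162,158),(158,155),(154,152),(150,149),(146,146),(142,143)):
    q,M=pose(al,94,54,lean=31,sgn=-1,phi=ph);print(al,row(q,M,170,s))
w=grab_frame("wrist");cv2.imwrite("pics/w8.png",cv2.resize(w["color"][:,:,::-1],None,fx=.7,fy=.7))
```

```text
[ 0.09  0.19  0.64  2.14 -0.79  0.51  2.67] [ 516.71636804 -348.23944404   57.39438776] [-0.6 -0.8 -1.1]
178 [-0.19, -0.19, 0.07, 0.07, 0.08, -0.0, 170]
174 [-0.19, 0.03, 0.19, 0.2, 0.07, 0.02, 170]
170 [-0.2, 0.24, 0.32, 0.33, 0.07, 0.03, 170]
166 [-0.2, 0.57, 0.51, 0.47, 0.07, 0.03, 170]
162 [-0.2, 0.89, 0.7, 0.6, 0.08, 0.03, 170]
158 [-0.21, 1.21, 0.89, 0.73, 0.09, 0.02, 170]
154 [-0.21, 1.54, 1.07, 0.86, 0.1, -0.0, 170]
150 [-0.21, 1.86, 1.26, 0.98, 0.12, -0.03, 170]
146 [-0.22, 2.19, 1.45, 1.11, 0.14, -0.07, 170]
142 [-0.22, 2.51, 1.64, 1.23, 0.17, -0.11, 170]
```

View pics/w8.png

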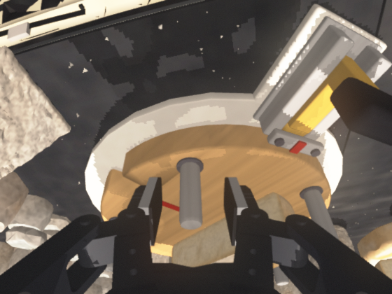

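The pin at (190,195) is centred between the pads. Sweeping clockwise.

>>> {"op": "play_rows", "data": {"commands": [[-0.2, 0, 0.1, 0.07, 0.08, 0, 160], [-0.2, 0.1, 0.2, 0.2, 0.07, 0.02, 165], [-0.2, 0.24, 0.32, 0.33, 0.07, 0.03, 170], [-0.2, 0.57, 0.51, 0.47, 0.07, 0.03, 170], [-0.2, 0.89, 0.7, 0.6, 0.08, 0.03, 170], [-0.2, 1.2, 0.89, 0.73, 0.09, 0.02, 170], [-0.2, 1.54, 1.07, 0.86, 0.1, 0, 170], [-0.2, 1.86, 1.26, 0.98, 0.12, -0.03, 170], [-0.2, 2.19, 1.45, 1.11, 0.14, -0.07, 170], [-0.2, 2.19, 1.45, 1.11, 0.14, -0.07, 170]]}}

```text
time_s: 10.4
ee_pos: [536.8, -288.9, 51.3]
tool_rot: [-0.438, 0.765, 0.411, -0.232]
force: [-0.2, 0.0, 0.2]
gripper_width: 28.2
```

Run:
```python
from plan import *
s=bot.sense();print(s["joint_pos"].round(2),s["ee_pos"],s["force"].round(1))
v=s["ee_pos"][:2]-AX;print(np.hypot(*v),np.degrees(np.arctan2(*v[::-1])))
for al,ph in((142,143),(138,140),(134,137),(130,134),(126,131),(122,128),(118,125),(114,122),(111,119)):
    q,M=pose(al,94,54,lean=32,sgn=-1,phi=ph);print(al,row(q,M,170,s))
```

```text
[-0.38  0.14  0.81  2.24 -0.04  0.28  1.42] [ 536.79711944 -288.8796419    51.27111076] [-0.2  0.   0.2]
97.02634097262968 142.23569251809414
142 [-0.18, 0.34, 0.24, 0.0, -0.02, -0.08, 170]
138 [-0.18, 0.66, 0.43, 0.13, -0.01, -0.09, 170]
134 [-0.18, 0.98, 0.63, 0.26, 0.0, -0.11, 170]
130 [-0.18, 1.3, 0.82, 0.39, 0.02, -0.14, 170]
126 [-0.18, 1.62, 1.02, 0.51, 0.04, -0.18, 170]
122 [-0.18, 1.94, 1.21, 0.64, 0.07, -0.22, 170]
118 [-0.18, 2.26, 1.41, 0.75, 0.1, -0.27, 170]
114 [-0.18, 2.58, 1.6, 0.87, 0.13, -0.32, 170]
111 [-0.18, 2.9, 1.8, 0.95, 0.16, -0.37, 170]
```

>>> {"op": "play_rows", "data": {"commands": [[-0.1, 0.34, 0.24, 0.05, -0.02, -0.08, 170], [-0.18, 0.66, 0.43, 0.13, -0.01, -0.09, 170], [-0.18, 0.98, 0.63, 0.26, 0, -0.11, 170], [-0.18, 1.3, 0.82, 0.39, 0.02, -0.14, 170], [-0.18, 1.62, 1.02, 0.51, 0.04, -0.18, 170], [-0.18, 1.94, 1.2, 0.64, 0.07, -0.22, 170], [-0.18, 2.26, 1.4, 0.75, 0.1, -0.27, 170], [-0.18, 2.58, 1.6, 0.87, 0.13, -0.32, 170], [-0.18, 2.58, 1.6, 0.87, 0.13, -0.32, 170]]}}

```text
time_s: 11.3
ee_pos: [576.5, -260.4, 53.5]
tool_rot: [-0.466, 0.84, 0.242, -0.134]
force: [0.4, 0.4, 0.4]
gripper_width: 28.5
```

Run:
```python
from plan import *
s=bot.sense();print(s["joint_pos"].round(2),s["ee_pos"],s["force"].round(1))
v=s["ee_pos"][:2]-AX;print(np.hypot(*v),np.degrees(np.arctan2(*v[::-1])))
for al,ph in((112,122),(109.7,120)):
    q,M=pose(al,94,54,lean=32,sgn=-1,phi=ph);print(al,row(q,M,170,s))
w=grab_frame("wrist");cv2.imwrite("pics/w9.png",w["color"][:,:,::-1]);np.save("w9.npy",w,allow_pickle=True)
```

```text
[-0.81  0.42  1.1   2.11  0.07  0.44  0.68] [ 576.51846131 -260.42128769   53.5387903 ] [0.4 0.4 0.4]
95.34307673490738 112.82256365908442
112 [-0.0, 0.02, 0.01, 0.02, 0.01, -0.03, 170]
109.7 [-0.0, 0.23, 0.14, 0.1, 0.02, -0.04, 170]
```

View pics/w9.png

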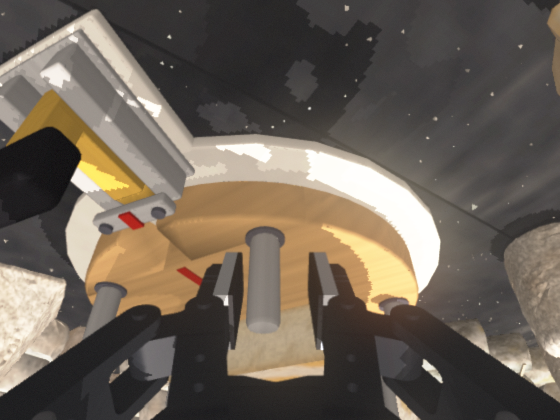

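The wrist view shows the bridge's red mark at (131,220), the turntable's red line from (178,267) to (207,284), the notch around (165–230, 220–255), and the pin with its base at (265,234) between the pads. Turning this into angles:

Run:
```python
from plan import *
w=np.load("w9.npy",allow_pickle=True).item()
def pa(n,uv,z):
    p=ray(w,uv,z)[:,:2];v=p-AX;print(n,p.round(1).tolist(),np.hypot(*v.T).round(1),np.degrees(np.arctan2(v[:,1],v[:,0])).round(1))
pa("pin base",[(265,236)],34);pa("pin top",[(263,326)],79)
pa("redline",[(178,267),(192,275.5),(207,284)],34)
pa("bridge",[(131,220)],38.5);pa("bridge screws",[(106,229),(158,213)],38.5)
```

```text
pin base [[573.2, -265.8]] [91.8] [116.]
pin top [[572.4, -264.4]] [93.4] [116.1]
redline [[548.1, -315.9], [558.1, -320.4], [569.3, -325.0]] [73. 62. 50.] [153.7 153.3 152.2]
bridge [[514.3, -281.7]] [119.5] [146.1]
bridge screws [[506.3, -294.7], [523.0, -270.5]] [119.9 119.4] [153.4 139.3]
```

Run:
```python
from plan import *
q,M=pose(109.9,94,54,lean=32,sgn=-1,phi=119);print(row(q,M,170))
```

```text
[-0.0, 0.33, 0.21, 0.11, 0.01, -0.04, 170]
```

>>> {"op": "play_rows", "data": {"commands": [[0, 0.2, 0.12, 0.06, 0.01, -0.02, 170], [0, 0.33, 0.21, 0.11, 0.01, -0.04, 170], [0, 0.33, 0.21, 0.11, 0.01, -0.04, 185], [0, 0.33, 0.21, 0.11, 0.01, -0.04, 195], [0, 0.33, 0.21, 0.11, 0.01, -0.04, 205], [0, 0.33, 0.21, 0.11, 0.01, -0.04, 212], [0, 0.33, 0.21, 0.11, 0.01, -0.04, 216], [0, 0.33, 0.21, 0.11, 0.01, -0.04, 216]], "grip_force": 20}}

```text
time_s: 12.15
ee_pos: [581.4, -260.1, 54.4]
tool_rot: [-0.469, 0.847, 0.219, -0.122]
force: [-2.0, -1.3, 1.0]
gripper_width: 13.3
```

Run:
```python
from plan import *
s=bot.sense();print(s["ee_pos"],s["force"].round(1),s["gripper_width"])
v=s["ee_pos"][:2]-AX;print(np.hypot(*v),np.degrees(np.arctan2(*v[::-1])))
w=grab_frame("wrist");cv2.imwrite("pics/w10.png",w["color"][:,:,::-1]);np.save("w10.npy",w,allow_pickle=True)
```

```text
[ 581.42210119 -260.11084179   54.37181386] [-2.  -1.3  1. ] 13.29859962359977
93.84199069917136 109.98833610246541
```

View pics/w10.png

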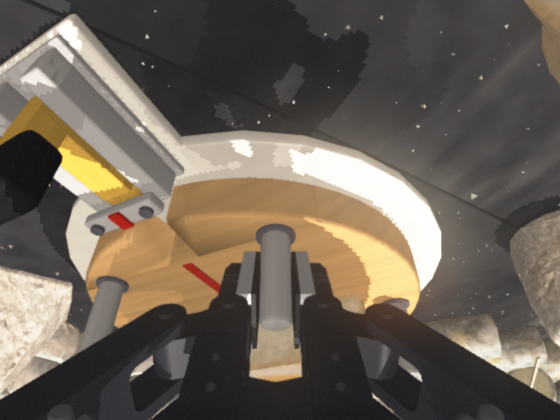

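The pin (base at (276,233)) is gripped between the pads. The red line runs from (184,264) to (219,291), the bridge mark is at (120,220), and the bridge screws are at (97,229) and (147,212).

Run:
```python
from plan import *
w=np.load("w10.npy",allow_pickle=True).item();c=w["color"].astype(int)
r=((c[:,:,0]>130)&(c[:,:,1]<70)&(c[:,:,2]<70)).astype(np.uint8)
n,l,st,ce=cv2.connectedComponentsWithStats(r);print([(st[i].tolist(),ce[i].round(1)) for i in range(1,n) if st[i,4]>20])
def pa(n,uv,z):
    p=ray(w,uv,z)[:,:2];v=p-AX;print(n,p.round(1).tolist(),np.hypot(*v.T).round(1),np.degrees(np.arctan2(v[:,1],v[:,0])).round(1))
pa("pin base",[(276,235)],34);pa("redline",[(184,264),(200,276),(219,291)],34);pa("bridge",[(120,220)],38.5);pa("screws",[(97,229),(147,212)],38.5)
pa("handle top?",[(30,160)],70)
```

```text
[([109, 212, 25, 18, 192], array([120.1, 220.9])), ([183, 264, 37, 28, 287], array([202.5, 276.2]))]
pin base [[582.5, -263.1]] [90.7] [110.]
redline [[552.2, -310.8], [564.3, -318.8], [580.6, -330.5]] [71.8 57.4 37.4] [148.5 149.1 151.5]
bridge [[513.8, -281.7]] [119.9] [146.3]
screws [[505.6, -294.0], [523.1, -270.1]] [120.7 119.5] [153.3 139.1]
handle top? [[488.1, -222.0]] [178.] [134.8]
```

```bash
cat > chk.py <<'E'
from plan import *
def red(w):
    c=w["color"].astype(int)
    r=((c[:,:,0]>110)&(c[:,:,1]<75)&(c[:,:,2]<75)).astype(np.uint8)
    n,l,st,ce=cv2.connectedComponentsWithStats(r); out=[]
    for i in range(1,n):
        if st[i,4]<40: continue
        ys,xs=np.nonzero(l==i);out.append((st[i,4],ce[i],np.c_[xs,ys]))
    return out
def line(w,uv,z=34):
    vx,vy,x,y=cv2.fitLine(ray(w,uv,z)[:,:2].astype(np.float32),cv2.DIST_L2,0,.01,.01).ravel()
    a=np.degrees(np.arctan2(vy,vx)); a=a if 60<a%360<240 else a+180
    n=np.array([-vy,vx]); return a%360,float(n@(AX-[x,y]))
E
python3 - <<'E'
from chk import *
for fn in("w9.npy","w10.npy"):
    w=np.load(fn,allow_pickle=True).item()
    for a,ce,uv in red(w):
        print(fn,a,ce.round(1),line(w,uv), ray(w,[ce],38.5).round(1))
    # tongue/channel direction: edges of yellow bar (z=30) 
    h=cv2.cvtColor(w["color"],cv2.COLOR_RGB2HSV);y=((h[:,:,0]>18)&(h[:,:,0]<32)&(h[:,:,1]>180)&(h[:,:,2]>110)).astype(np.uint8);y[300:]=0;y[:,200:]=0
    ys,xs=np.nonzero(y);print("bar",len(xs),line(w,np.c_[xs,ys],30),ray(w,[(xs.mean(),ys.mean())],30).round(1))
E
```

```text
w9.npy 235 [131.  220.2] (np.float32(143.64403), 10.078888566184096) [[ 514.4 -281.8   38.5]]
w9.npy 175 [190.1 275.1] (np.float32(149.4567), 4.810422308720071) [[ 554.6 -312.7   38.5]]Traceback (most recent call last):
  File "<stdin>", line 8, in <module>
  File "chk.py", line 11, in line
    vx,vy,x,y=cv2.fitLine(ray(w,uv,z)[:,:2].astype(np.float32),cv2.DIST_L2,0,.01,.01).ravel()
                          ~~~^^^^^^^^
  File "h.py", line 11, in ray
    d=cv2.undistortPoints(uv[:,None],np.array(K),np.array([f["k1"],0,0,0,0.]))[:,0]
      ~~~~~~~~~~~~~~~~~~~^^^^^^^^^^^^^^^^^^^^^^^^^^^^^^^^^^^^^^^^^^^^^^^^^^^^^
cv2.error: OpenCV(4.12.0) /io/opencv/modules/calib3d/src/undistort.dispatch.cpp:347: error: (-215:Assertion failed) CV_IS_MAT(_src) && CV_IS_MAT(_dst) && (_src->rows == 1 || _src->cols == 1) && (_dst->rows == 1 || _dst->cols == 1) && _src->cols + _src->rows - 1 == _dst->rows + _dst->cols - 1 && (CV_MAT_TYPE(_src->type) == CV_32FC2 || CV_MAT_TYPE(_src->type) == CV_64FC2) && (CV_MAT_TYPE(_dst->type) == CV_32FC2 || CV_MAT_TYPE(_dst->type) == CV_64FC2) in function 'cvUndistortPointsInternal'
```

Numerical checks from here on. I'll open, back out along the tool axis, and re-measure with a clear view.

>>> {"op": "play_rows", "data": {"commands": [[0, 0, 0, 0, 0, 0, 205], [0, 0, 0, 0, 0, 0, 190], [0, 0, 0, 0, 0, 0, 175], [0, 0, 0, 0, 0, 0, 175], [0, 0, 0, 0, -0.4, 0, 175], [0, 0, 0, 0, -0.9, 0, 175], [0, 0, 0, 0, -1.4, 0, 175], [0, 0, 0, 0, -1.9, 0, 175], [0, 0, 0, 0, -2.4, 0, 175], [0, 0, 0, 0, -2.8, 0, 175]]}}

```text
time_s: 13.2
ee_pos: [545.5, -195.0, 173.9]
tool_rot: [-0.47, 0.847, 0.219, -0.121]
force: [-0.7, 1.5, 0.4]
gripper_width: 26.4
```

Run:
```python
from chk import *
s=bot.sense();print(s["joint_pos"].round(2),s["ee_pos"])
for n in("scene","top","wrist"):
    w=grab_frame(n);cv2.imwrite(f"pics/{n}11.png",w["color"][:,:,::-1]);np.save(f"{n}11.npy",w,allow_pickle=True)
    print(n,"exp axis/notch/bridge",proj(w,[[*AX,34],pose(FRONT,108,34)[0],pose(FRONT,121,38.5)[0],pose(FRONT,168,70)[0]]).round(1).tolist())
    c=w["color"].astype(int)
    r=((c[:,:,0]-np.maximum(c[:,:,1],c[:,:,2])>45)&(c[:,:,1]-c[:,:,2]<30)).astype(np.uint8)
    k,l,st,ce=cv2.connectedComponentsWithStats(r)
    for i in range(1,k):
        if st[i,4]>=4:
            p=ray(w,[ce[i]],36)[0]
            if np.hypot(*(p[:2]-AX))<190:
                ys,xs=np.nonzero(l==i);print(st[i].tolist(),p.round(1),"line",line(w,np.c_[xs,ys].astype(float),34))
```

```text
[-1.21 -0.1   1.19  2.09  0.74  0.95  0.09] [ 545.46067888 -194.9921029   173.91452499]
scene exp axis/notch/bridge [[288.5, 177.1], [319.6, 194.0], [323.6, 195.1], [338.9, 196.1]]
[295, 180, 13, 8, 32] [ 576.2 -322.4   36. ] line (np.float32(146.36609), 0.45736193722876994)
[322, 195, 4, 2, 7] [ 512.9 -281.    36. ] line (np.float32(169.8855), -47.09902452466723)
top exp axis/notch/bridge [[333.9, 203.0], [330.0, 228.1], [329.6, 230.5], [328.5, 236.6]]
wrist exp axis/notch/bridge [[258.5, 234.6], [197.3, 166.9], [187.1, 160.3], [137.5, 145.7]]
[181, 157, 14, 11, 84] [ 514.8 -284.1   36. ] line (np.float32(143.26222), 8.88393467559944)
[217, 193, 32, 32, 251] [ 571.6 -320.4   36. ] line (np.float32(146.21857), 1.4762170507310561)
```

The red line points at 146.3° in both views and the bridge mark lies at 146.1°, so the alignment error is about 0.2°. Now for the bolt.

Run:
```python
from plan import *
s=bot.sense()
for r,z in((210,130),(210,54)):
    q,M=pose(146,r,z,lean=10,sgn=-1);print(q.round(),row(q,M,255,s))
```

```text
[ 439. -231.  130.] [2.68, -3.16, -1.18, -2.23, 0.52, 0.79, 255]
[ 439. -231.   54.] [2.68, -3.16, -1.18, -2.24, 1.81, 1.59, 255]
```

>>> {"op": "play_rows", "data": {"commands": [[0.5, -0.5, -0.2, -0.4, 0, 0.1, 255], [1, -1, -0.4, -0.8, 0, 0.2, 255], [1.5, -1.6, -0.6, -1.2, 0.1, 0.4, 255], [2, -2.2, -0.8, -1.6, 0.3, 0.6, 255], [2.68, -3.16, -1.18, -2.23, 0.52, 0.79, 255], [2.68, -3.16, -1.18, -2.23, 0.52, 0.79, 255], [2.68, -3.16, -1.18, -2.23, 0.52, 0.79, 255]]}}

```text
time_s: 14.05
ee_pos: [437.6, -233.5, 128.7]
tool_rot: [-0.569, 0.678, 0.356, -0.301]
force: [0.7, 0.4, 0.6]
gripper_width: 0.1
```

Run:
```python
from plan import *
s=bot.sense();print(s["joint_pos"].round(2),s["ee_pos"],s["gripper_width"])
for r,z in((210,130),(210,90),(210,54)):
    q,M=pose(146,r,z,lean=10,sgn=-1);print(q.round(),row(q,M,255,s))
```

```text
[-0.87 -0.27  1.18  2.12  0.36  0.98  1.11] [ 437.63181613 -233.5453472   128.6637695 ] 0.05983113201336009
[ 439. -231.  130.] [-0.01, -0.05, -0.02, 0.06, -0.03, -0.0, 255]
[ 439. -231.   90.] [-0.01, -0.05, -0.02, 0.07, 0.76, 0.13, 255]
[ 439. -231.   54.] [-0.01, -0.05, -0.02, 0.07, 1.47, 0.26, 255]
```

>>> {"op": "play_rows", "data": {"commands": [[0, 0, 0, 0.07, 0.3, 0.05, 255], [0, 0, 0, 0.07, 0.76, 0.13, 255], [0, 0, 0, 0.07, 1.1, 0.2, 255], [0, 0, 0, 0.07, 1.47, 0.26, 255], [0, 0, 0, 0.07, 1.47, 0.26, 255]]}}

```text
time_s: 14.55
ee_pos: [437.0, -230.5, 51.1]
tool_rot: [-0.569, 0.678, 0.353, -0.304]
force: [-0.8, -1.1, 0.1]
gripper_width: -0.2
```

Run:
```python
from plan import *
s=bot.sense();print(s["joint_pos"].round(2),s["ee_pos"],s["force"].round(1))
for r in(190,180,170,160,152,148):
    q,M=pose(146,r,54,lean=10,sgn=-1);print(q.round(),row(q,M,255,s))
w=grab_frame("wrist");print(proj(w,[pose(146,168,70)[0],pose(146,176,57)[0],s["ee_pos"]]).round());cv2.imwrite("pics/w12.png",cv2.resize(w["color"][:,:,::-1],None,fx=.7,fy=.7))
```

```text
[-0.78  0.08  1.23  2.2  -0.05  0.75  1.45] [ 437.03960242 -230.53542458   51.14846187] [-0.8 -1.1  0.1]
[ 456. -242.   54.] [-0.04, -0.05, -0.08, 0.02, 0.02, -0.45, 255]
[ 464. -248.   54.] [-0.04, -0.05, -0.08, 0.03, 0.05, -0.64, 255]
[ 473. -253.   54.] [-0.04, -0.05, -0.08, 0.03, 0.09, -0.84, 255]
[ 481. -259.   54.] [-0.04, -0.05, -0.08, 0.03, 0.12, -1.04, 255]
[ 487. -263.   54.] [-0.04, -0.05, -0.08, 0.03, 0.15, -1.2, 255]
[ 491. -266.   54.] [-0.04, -0.05, -0.08, 0.03, 0.16, -1.27, 255]
[[280. 373.]
 [280. 338.]
 [277. 270.]]
```

View pics/w12.png

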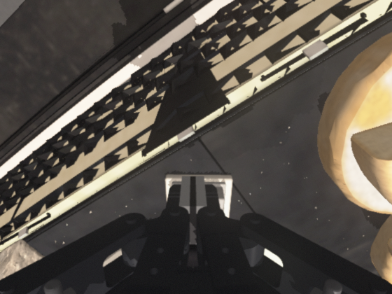

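The closed fingers at (195,190) are centred over the end of the tongue (165–233), in front of the handle. Pushing toward the axis.

>>> {"op": "play_rows", "data": {"commands": [[0, 0, 0, 0.02, 0, -0.2, 255], [0, 0, 0, 0.03, 0.02, -0.4, 255], [0, 0, 0, 0.03, 0.05, -0.55, 255], [0, 0, 0, 0.03, 0.07, -0.7, 255], [0, 0, 0, 0.03, 0.1, -0.84, 255], [0, 0, 0, 0.03, 0.1, -0.94, 255], [0, 0, 0, 0.03, 0.12, -1.04, 255], [0, 0, 0, 0.03, 0.12, -1.04, 255]]}}

```text
time_s: 15.4
ee_pos: [482.8, -259.9, 56.0]
tool_rot: [-0.568, 0.679, 0.354, -0.302]
force: [-0.5, -0.2, -0.1]
gripper_width: -0.3
```

```bash
cat > b.py <<'E'
from plan import *
s=bot.sense();print(s["joint_pos"].round(2),s["ee_pos"].round(1),s["force"].round(1))
u=np.array([np.cos(np.radians(146)),np.sin(np.radians(146))]);print("r",(s["ee_pos"][:2]-AX)@u,"push force",s["force"][:2]@u)
for r in(160,156,152,149,146):
    q,M=pose(146,r,54,lean=10,sgn=-1);print(r,row(q,M,255,s))
E
python3 b.py
```

```text
[-0.57  0.27  1.1   2.07 -0.3   0.79  1.66] [ 482.8 -259.9   56. ] [-0.5 -0.2 -0.1]
r 157.85339832382758 push force 0.32057009607281833
160 [-0.01, -0.05, -0.07, -0.0, 0.03, 0.05, 255]
156 [-0.01, -0.05, -0.07, -0.0, 0.05, -0.03, 255]
152 [-0.01, -0.05, -0.07, -0.0, 0.06, -0.11, 255]
149 [-0.01, -0.05, -0.07, -0.0, 0.07, -0.17, 255]
146 [-0.01, -0.05, -0.07, -0.0, 0.08, -0.23, 255]
```

>>> {"op": "play_rows", "data": {"commands": [[0, 0, 0, 0, 0.04, -0.05, 255], [0, 0, 0, 0, 0.05, -0.1, 255], [0, 0, 0, 0, 0.06, -0.15, 255], [0, 0, 0, 0, 0.07, -0.2, 255], [0, 0, 0, 0, 0.07, -0.2, 255]]}}

```text
time_s: 15.9
ee_pos: [490.6, -265.4, 53.9]
tool_rot: [-0.569, 0.678, 0.354, -0.303]
force: [-3.7, 1.8, 3.2]
gripper_width: -0.3
```

```bash
python3 b.py
```

```text
[-0.53  0.3   1.08  2.05 -0.34  0.8   1.69] [ 490.6 -265.4   53.9] [-3.7  1.8  3.2]
r 148.28713395276029 push force 4.11846649580558
160 [-0.03, -0.05, -0.07, -0.0, -0.04, 0.23, 255]
156 [-0.03, -0.05, -0.07, -0.0, -0.03, 0.15, 255]
152 [-0.03, -0.05, -0.07, -0.0, -0.01, 0.07, 255]
149 [-0.03, -0.05, -0.07, 0.0, -0.0, 0.01, 255]
146 [-0.03, -0.05, -0.07, 0.0, 0.01, -0.05, 255]
```

>>> {"op": "play_rows", "data": {"commands": [[0, 0, 0, 0, 0, -0.03, 255], [0, 0, 0, 0, 0.01, -0.06, 255], [0, 0, 0, 0, 0.01, -0.09, 255], [0, 0, 0, 0, 0.01, -0.09, 255]]}}

```text
time_s: 16.3
ee_pos: [491.8, -266.3, 53.4]
tool_rot: [-0.572, 0.676, 0.353, -0.304]
force: [-11.0, 8.5, 13.4]
gripper_width: 0.0
```

```bash
python3 b.py
```

```text
[-0.52  0.31  1.07  2.04 -0.35  0.81  1.7 ] [ 491.8 -266.3   53.4] [-11.    8.5  13.4]
r 146.74200011974997 push force 13.92447877494481
160 [-0.09, -0.05, -0.06, -0.0, -0.05, 0.26, 255]
156 [-0.09, -0.05, -0.06, -0.0, -0.04, 0.18, 255]
152 [-0.09, -0.05, -0.06, 0.0, -0.03, 0.1, 255]
149 [-0.09, -0.05, -0.06, 0.0, -0.02, 0.04, 255]
146 [-0.09, -0.05, -0.06, 0.0, -0.01, -0.02, 255]
```

It stalled at r = 146.7 with a 14 N push, which should be the home stop. I'll back off and check.

>>> {"op": "play_rows", "data": {"commands": [[0, 0, 0, 0, 0, 0.2, 255], [0, 0, 0, 0, -0.1, 0.6, 255], [0, 0, 0, 0, -0.2, 1, 255], [0, 0, 0, 0, -0.7, 1, 255], [0, 0, 0, 0, -1.4, 1, 255], [0, 0, 0, 0, -2, 1, 255], [0, 0, 0, 0, -2, 1, 255]]}}

```text
time_s: 17.0
ee_pos: [441.7, -228.4, 148.0]
tool_rot: [-0.57, 0.676, 0.357, -0.3]
force: [1.7, 0.4, 0.7]
gripper_width: -0.2
```

Run:
```python
from chk import *
f=grab_frame("scene")
print({r:proj(f,pose(146,r,70)[0]).round(1).tolist() for r in(168,134)})
x0,y0=290,165
cv2.imwrite("pics/c13.png",crop(f,270,160,80,60,10))
for a,ce,uv in red(f):
    p=ray(f,[ce],36)[0]
    if np.hypot(*(p[:2]-AX))<190: print(a,p.round(1),line(f,uv.astype(float),34))
c=f["color"].astype(int);r=((c[:,:,0]-np.maximum(c[:,:,1],c[:,:,2])>45)&(c[:,:,1]-c[:,:,2]<30)).astype(np.uint8);r[:160]=0;r[220:]=0;r[:,:285]=0;r[:,312:]=0
ys,xs=np.nonzero(r);print(len(xs),line(f,np.c_[xs,ys].astype(float),34))
```

```text
{168: [[339.0, 195.9]], 134: [[328.5, 190.3]]}
36 (np.float32(145.70955), 0.7391268503568332)
```

View pics/c13.png

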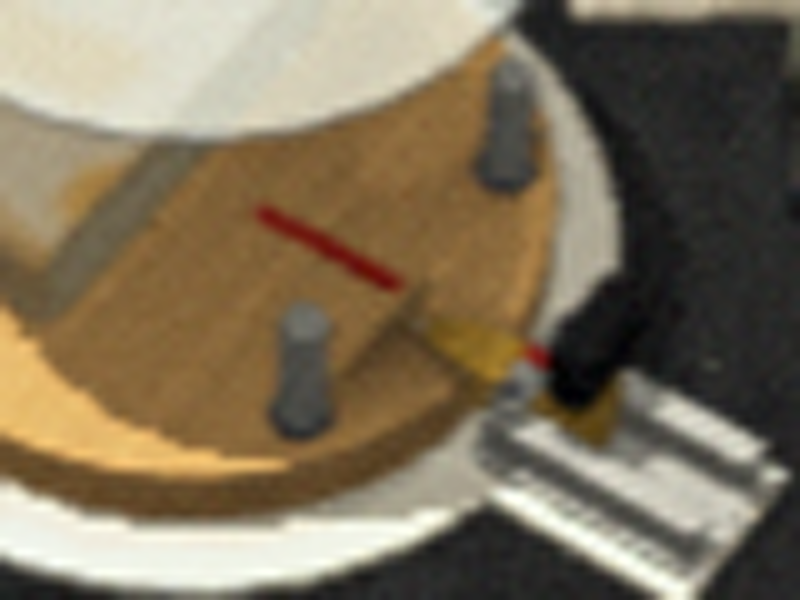

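The bolt's brass nose is inside the notch, with its tip at (425,318) in the crop. The handle is at (605,310), close to the predicted home position of (585,303). Computing the nose depth:

Run:
```python
from plan import *
f=grab_frame("scene")
u=np.array([np.cos(np.radians(146)),np.sin(np.radians(146))])
for n,uv,z in(("tip z21",(425,318),21),("tip z30",(425,318),30),("handle top ctr",(610,300),70),("notch bottom edge",(420,290),34)):
    p=ray(f,[np.array(uv)/10+[270,160]],z)[0];print(n,p.round(1),((p[:2]-AX)@u).round(1))
for r in (80,85,90): print(r,((proj(f,pose(146,r,21)[0])-[270,160])*10).round())
for r in (126,142,150): print("handle top edge",r,((proj(f,pose(146,r,70)[0])-[270,160])*10).round())
print(bot.sense()["time_s"])
```

```text
tip z21 [ 543.5 -304.9   21. ] 82.3
tip z30 [ 544.1 -298.1   30. ] 85.6
handle top ctr [ 495.3 -274.5   70. ] 139.2
notch bottom edge [ 545.6 -305.1   34. ] 80.5
80 [[412. 322.]]
85 [[427. 329.]]
90 [[441. 337.]]
handle top edge 126 [[560. 290.]]
handle top edge 142 [[609. 316.]]
handle top edge 150 [[634. 329.]]
17.1
```

The nose reads about 82–85 mm from the axis, and the limit is 89. A second, firmer push will confirm it is really against the stop.

Run:
```python
from plan import *
s=bot.sense()
for r,z in((190,100),(190,56),(160,56),(150,56),(146,56),(142,56),(139,56)):
    q,M=pose(146,r,z,lean=10,sgn=-1);print(r,z,row(q,M,255,s))
```

```text
190 100 [-0.07, -0.05, -0.04, -0.03, 0.95, -0.28, 255]
190 56 [-0.07, -0.05, -0.04, -0.03, 1.82, -0.14, 255]
160 56 [-0.07, -0.05, -0.04, -0.02, 1.91, -0.73, 255]
150 56 [-0.07, -0.05, -0.04, -0.02, 1.95, -0.93, 255]
146 56 [-0.07, -0.05, -0.04, -0.02, 1.96, -1.01, 255]
142 56 [-0.07, -0.05, -0.04, -0.02, 1.97, -1.09, 255]
139 56 [-0.07, -0.05, -0.04, -0.02, 1.98, -1.15, 255]
```

>>> {"op": "play_rows", "data": {"commands": [[0, 0, 0, -0.03, 0.6, 0, 255], [0, 0, 0, -0.03, 1.2, 0, 255], [0, 0, 0, -0.03, 1.82, -0.14, 255], [0, 0, 0, -0.03, 1.85, -0.4, 255], [0, 0, 0, -0.02, 1.91, -0.73, 255], [0, 0, 0, -0.02, 1.95, -0.93, 255], [0, 0, 0, -0.02, 1.96, -1.01, 255], [0, 0, 0, -0.02, 1.97, -1.07, 255], [0, 0, 0, -0.02, 1.97, -1.11, 255], [0, 0, 0, -0.02, 1.97, -1.11, 255]]}}

```text
time_s: 18.1
ee_pos: [490.8, -267.8, 53.6]
tool_rot: [-0.576, 0.672, 0.351, -0.305]
force: [-12.3, 7.1, 11.4]
gripper_width: 0.0
```

```bash
python3 b.py
```

```text
[-0.52  0.33  1.09  2.03 -0.37  0.83  1.72] [ 490.8 -267.8   53.6] [-12.3   7.1  11.4]
r 146.77341435143015 push force 14.178379184898649
160 [-0.17, -0.06, -0.05, 0.03, -0.05, 0.26, 255]
156 [-0.17, -0.06, -0.05, 0.04, -0.04, 0.18, 255]
152 [-0.17, -0.06, -0.05, 0.04, -0.02, 0.1, 255]
149 [-0.17, -0.06, -0.05, 0.04, -0.02, 0.04, 255]
146 [-0.17, -0.06, -0.05, 0.04, -0.01, -0.02, 255]
```

>>> {"op": "play_rows", "data": {"commands": [[0, 0, 0, 0.03, 0, -0.08, 255], [0, 0, 0, 0.03, 0, -0.16, 255], [0, 0, 0, 0.03, 0, -0.22, 255], [0, 0, 0, 0.03, 0, -0.22, 255]]}}

```text
time_s: 18.5
ee_pos: [491.0, -267.9, 52.2]
tool_rot: [-0.584, 0.665, 0.347, -0.309]
force: [-28.8, 18.3, 32.6]
gripper_width: -0.3
```

```bash
python3 b.py | head -2
```

```text
[-0.5   0.35  1.07  2.01 -0.39  0.86  1.74] [ 491.  -267.9   52.2] [-28.8  18.3  32.6]
r 146.54704014717203 push force 34.04745345451019
```

34 N moved it no further (r = 146.5), so it is against the stop. I'll back away and check.

>>> {"op": "play_rows", "data": {"commands": [[0, 0, 0, 0, 0, 0.2, 255], [0, 0, 0, 0, -0.1, 0.6, 255], [0, 0, 0, 0, -0.2, 1, 255], [0, 0, 0, 0, -0.7, 1, 255], [0, 0, 0, 0, -1.4, 1, 255], [0, 0, 0, 0, -2, 1, 255], [0, 0, 0, 0, -2, 1, 255], [0, 0, 0, 0, -2, 1, 255]]}}

```text
time_s: 19.3
ee_pos: [440.1, -231.5, 144.7]
tool_rot: [-0.585, 0.665, 0.348, -0.308]
force: [-0.1, -0.4, 0.3]
gripper_width: 0.0
```

Run:
```python
from chk import *
f=grab_frame("scene");x0,y0=270,160
c=f["color"][y0:220,x0:350];h=cv2.cvtColor(c,cv2.COLOR_RGB2HSV)
m=(h[:,:,1]>190)&(h[:,:,0]>15)&(h[:,:,0]<32)&(h[:,:,2]>70)
ys,xs=np.nonzero(m);u=np.array([np.cos(np.radians(146)),np.sin(np.radians(146))]);v=np.array([-u[1],u[0]])
p=ray(f,np.c_[xs+x0,ys+y0],26)[:,:2]-AX;k=abs(p@v)<12
print("brass r min/sorted",np.sort(p[k]@u).round()[:6],k.sum())
for a,ce,uv in red(f):
    q=ray(f,[ce],36)[0]
    if np.hypot(*(q[:2]-AX))<190: print(a,q.round(1),line(f,uv.astype(float),34))
d=(h[:,:,2]<45).astype(np.uint8);ys,xs=np.nonzero(d);p=ray(f,np.c_[xs+x0,ys+y0],70)[:,:2]-AX;k=(abs(p@v)<14)&(p@u>110)&(p@u<200);print("handle dark r pctl at z70",np.percentile(p[k]@u,[2,25,50,75,98]).round())
print(bot.sense()["force"].round(1),bot.sense()["ee_pos"].round())
```

```text
brass r min/sorted [ 88.  88.  92.  94.  97. 100.] 14
handle dark r pctl at z70 [134. 147. 162. 182. 197.]
[ 0.   0.4 -0.2] [ 439. -232.  144.]
```

The colour thresholds at this resolution aren't decisive. I'll take a close wrist view from the earlier side pose.

Run:
```python
from plan import *
q,M=pose(120,175,174,lean=32,sgn=-1);q=np.array([545.5,-195,174]);print(row(q,M,255))
```

```text
[-3.04, 3.02, 1.04, 1.81, -0.44, -1.4, 255]
```

>>> {"op": "play_rows", "data": {"commands": [[-0.6, 0.6, 0.2, 0.4, -0.3, -0.1, 255], [-1.2, 1.2, 0.4, 0.8, -0.4, -0.4, 255], [-1.8, 1.8, 0.6, 1.2, -0.44, -0.7, 255], [-2.4, 2.4, 0.8, 1.5, -0.44, -1, 255], [-3.04, 3.02, 1.04, 1.81, -0.44, -1.4, 255], [-3.04, 3.02, 1.04, 1.81, -0.44, -1.4, 255]]}}

```text
time_s: 19.95
ee_pos: [546.7, -191.5, 170.3]
tool_rot: [-0.467, 0.845, 0.227, -0.13]
force: [0.3, -0.2, -0.2]
gripper_width: 0.2
```

Run:
```python
from plan import *
w=grab_frame("wrist");np.save("w14.npy",w,allow_pickle=True)
for n,r,z in(("nose80",80,21),("nose89",89,21),("bridge",121,38.5),("hfront142",142,70),("hback126",126,70)): print(n,proj(w,pose(146,r,z)[0]).round())
cv2.imwrite("pics/w14.png",cv2.resize(w["color"][90:300,100:380,::-1],None,fx=2.8,fy=2.8,interpolation=2))
```

```text
nose80 [[216. 179.]]
nose89 [[210. 173.]]
bridge [[186. 163.]]
hfront142 [[161. 173.]]
hback126 [[174. 187.]]
```

View pics/w14.png

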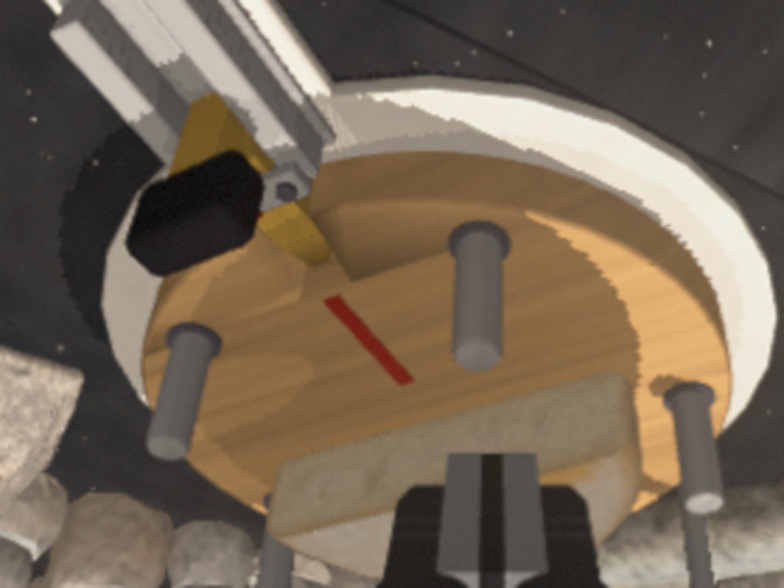

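The handle neck stands against the bridge. The nose tip at crop (322,262), about (215,184) in the full image, is at or past the pixel predicted for 80 mm from the axis, which is (216,179). The robot is clear of everything, so I'm handing in.

```bash
python3 -c "
from station import bot
print(bot.hand_in())"
```

```text
the job is handed in; nothing more can be done
None
```

The turntable is locked: the notch faces the bolt, the bolt is fully home, and I handed in at about 20 s of the 64 s. `hand_in` gives no verdict, so this rests on my own last measurements.

**What I did:** I turned the table about 127° clockwise by straddling its pins with the gripper, in two sweeps. I closed gently on the last pin to set the final angle, then pushed the bolt in with closed fingers.

**Last checks**
- **Alignment before locking:** the red line pointed at 146.2–146.4° in two views and the bridge mark at 146.1°, an error of about 0.2°. After the bolt went in, one line fit gave 145.7°.
- **Bolt home:** the handle stopped at the same place under 14 N and again under 34 N. The final wrist view put the nose tip about 80 mm from the axis (the limit is 89).
- **Robot clear:** the last force reading was near zero. The arm was backed off at hand-in.

**What disagreed or was not checked**
- A coarse scene-camera reading put the nose at 82–85 mm, and a strict brass colour mask gave 88 mm. I relied on the closer wrist view.
- The last scene check found neither the red line nor a usable handle edge.
- The loose items were not re-measured. No unexpected contact force appeared in the readings.
- During the first sweep the arm passed close to a wrist singularity and the tool dipped to z = 37 mm, without any notable force.
- I viewed 15 pictures against a budget of 10, which is beyond the one or two allowed over.

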